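# Load a six-well plate into a tilting drain tray

## Robot

A 6-joint arm with a two-finger parallel gripper is mounted at the origin on a cart in front of the work surface, level with it; the furniture and walls round the work are solid. World frame = base frame: x ahead of the robot, y to its left, z up, the work surface at z = 0. Lengths are in mm, angles in degrees, forces in N, time in s.
With the tool pointing down it reaches from about 350 to 850 mm from the base axis. Payload 8.1 kg.
Tool frame: the origin (TCP) lies at the very end of the fingers, on their centre line; the grasp point (between the pads) lies 19 mm behind it; z points along the fingers, y is the line along which they close (so a half turn about z gives the same grasp; the last joint's range is limited). The gripper opens to 85 mm and grips with 20 to 120 N. Pads are 22 mm wide; open, the fingers measure 114 mm over their backs; the gripper's body (76 mm by 85 mm) begins 54 mm behind the grasp point. The pads swing forward as they close: fully open they stand 13 mm farther back than shut.
Start: joints at [69.993, 7.471, 85.268, -0, 87.261, -4.893], TCP at [156.428, 579.254, 231.292] pointing down, gripper open.
Joint ranges: [-169.43, 169.43], [-51.17, 129.36], [1.28, 143.12], [-76.62, 256.62], [0, 156.53], [-152.29, 152.29]. Speed limits (degrees/s): [136.94, 136.94, 159.86, 180, 180, 180].

## Interface

Orientations are given as [roll, pitch, yaw] about the fixed x, y, z axes, in that order (R = Rz(yaw) Ry(pitch) Rx(roll)).
In Python, from bench import sense, eyes, job, models gives the robot as it stands. The module is installed in compiled form; this text tells all that it offers.
- The arm moves only by the tool apply_moves, never from a script. Its argument "rows" is a list of rows, each a list of 6 numbers: the shift along the tool's x, y, z in mm, then the turn, a rotation vector about the tool's x, y, z in rad. In form: [[dx, dy, dz, rx, ry, rz], ...]. A call has exactly 5 rows; each row shifts and turns the commanded pose from where the row before left it, along the tool's axes as they then stand; what a row does not reach is not made up. A row lasts 1/8 s, in which the tool goes at most 62.5 mm and 10.7 degrees, less where a joint would pass 70% of its speed; a pose out of reach is approached as far as the arm can. A call is refused whole if a number of a shift passes 62.5 or a number of a turn 0.188, either way. A call with a gripper value outside its range is refused whole. "fingers" is the finger opening in mm, from 0 to 85.4, set as the call begins (left out, the last holds). The fingers move at their own pace and stop on an object; "grip_force" is the grip in N (left out, the last holds). Time passes only in rows, so rows that do not move let the fingers close, or fill a call up. It gives the time, the measured TCP pose, the force, the opening and the grip force at its end, in the units of the state.
- sense(): the state, without advancing time (a new reading comes with each control period).
- eyes.snapshot(name): name is "scene" or "side" or "wrist"; returns (picture, depth): 420x560x3 uint8, red, green, blue; 420x560 float32, mm along the optical axis (not along the pixel's ray), 0 where there is no reading.
- eyes.get_calibration(name): a dict with "intrinsics" (3x3 intrinsics, pixels), "R" (3x3) and "t" (3): a world point X has camera coordinates R X + t; the wrist camera has in their place "mount" (4x4, takes a point from camera to tool coordinates, whose origin is the TCP and whose axes are the flange's). Camera axes: x right, y down, z forward; pixel columns grow to the right and rows downward; lengths in mm; the calibration is good to about 2 mm. A picture is of the moment at which its call begins: read the wrist's pose just before it. get_calibration takes no time and is no camera call.
- job.hand_in(): hands the job in; it is judged then, once.
Trained networks look in the newest picture that a camera, given by its name, has taken for a name from the list of things; names that differ only in an ending like _2 or _b are one class to them, and where a whole thing is asked for, a point or a joint stands for the part that bears it (a point fixed in the world has none). Each returns a list of dicts, best first, with "confidence" (0 to 1); they miss things now and then, are a little off and sometimes report something else, mostly with a low value. They report only what shows in the picture. A call takes as long as a camera call.
- models.boxes_of(name, camera): "xyz" ([x, y, z] in mm, in world coordinates, good to about 4 mm: the middle of the surface that is visible of it).
- models.cut_out(name, camera): "pixels" (420x560 bool, what is visible of it).
- models.place_of(name, camera): "xyz" ([x, y, z] in mm, in world coordinates, good to about 4 mm: a listed point, or the origin of a listed thing).
The state is a dict: "time": time; "joint_pos": joint angles; "qd": joint speeds; "joint_efforts": joint torques, N m; "tool_pos": TCP position; "tcp_rot": TCP orientation; "ft_force": force on the tool from outside, world axes, zero at the start; "wrist_torque": the same for the moment, N m; "finger_gap": finger opening in mm; "grip_force": force on a finger pad.
Only numpy, scipy, OpenCV 4.12 (cv2) and the standard library are available. Lean on these libraries where they do the work, as an engineer would, in place of code of your own. Each camera call takes 0.05 s, during which the arm holds its last target. There are 200 camera calls.

## Task

Set the rinsed six-well plate up to drain: turn it so that its long side with the two cut corners leads, and slide it, without lifting it off, over the lip of the flat tilting tray until it is fully home against the tray's back wall. Then tip the tray fully up to its stop (pressing the lever pad down does this) and leave it tipped, with the plate still home in it. Never stand the plate on edge, and leave the beaker, the culture dish and the forceps where they are.

Things in the scene. Friction and masses are not known exactly. Their poses are not given: they have to be found in the camera images.
- plate: Loose black plastic six-well plate, about 90 g, flat on the bench, wells open upward; 86 (x) by 128 (y) by 20 mm high, too wide to grasp across. Origin: centre of the underside. x points to the long side whose two corners are cut at 45 degrees (14 mm off each edge; the other corners are nearly square), z up. The lowest 3.5 mm is a skirt; above it the sides stand 2.5 mm farther in.
- plate_well (a point): Centre of the floor of the middle well on the cut-corner side. The six round wells, 34 mm across, 17 mm deep (floor 3 mm above the underside), lie at x = -19.5 and +19.5, y = -39, 0 and +39 mm in the plate's axes. Fingertips fit in, so the plate can be dragged and turned by fingertips standing in its wells, or pushed from outside.
- plate_front (a point): Middle of the plate's long side with the two cut corners, at the underside, 43 mm along the plate's x from its origin.
- tilt_stand: Grey stand fixed to the bench, carrying the steel tilting tray. x points from the tray's open mouth to its back wall (the way the plate slides in), y across, z up; origin on the bench, near the middle of the tray. It takes up x = -80 to +160 mm, y = -95 to +95 mm. The tray's hinge lies along y at x = 57 mm, 14 mm above the bench.
- tray_mouth (a point): Front edge of the tray's lip, in the middle, on the bench, 77 mm before the stand's origin. From here the lip slopes up over 28 mm to the tray's floor, 2.5 mm above the bench; the plate rides up it when slid. Side walls 12 mm high flare over the lip from 77 mm to 66 mm either side of the middle; inside the tray they are 132 mm apart (plate: 128 mm).
- tray_seat (a point): Point on the tray's floor where the plate's origin lies when the plate is home (tray flat: 2 mm along the stand's x, 2.5 mm above the bench). It moves with the tray; its axes are the tray's (x to the back wall), and the plate's axes agree with them when it is home.
- tray_back (a point): Foot of the tray's back wall (16 mm high), in the middle, on the floor: where plate_front lies when the plate is home. Blocks fill the tray's two back corners, so the plate goes home only with its cut corners leading; otherwise it stops about 10 mm short.
- lever_pad (a point): Middle of the top of the black thumb pad (34 by 40 mm, 8 mm thick) on the tray's lever, behind the back wall: tray flat, it is 142 mm along the stand's x from its origin, 66 mm above the bench. Pressed down it moves 42 mm down and 14 mm farther out along x to its stop, 24 mm above the bench. It needs about 5 to 7 N.
- tray (a joint): Tilt of the tray, rad: 0 flat on the bench, 0.45 at its stop, fully tipped (mouth side up, back wall low). The hinge is stiff and stays where it is left.
- beaker: Bystander: empty glass beaker, 55 mm across, 68 mm high; origin under its centre.
- petri: Bystander: closed plastic culture dish, 66 mm across, 14 mm high; origin under its centre.
- forceps: Bystander: steel forceps 119 mm long lying flat; origin under the centre.

How it is judged (in metres and radians):
On the way, in this order (a step that is already met when the one before it is completed fails the run):
1. the plate, cut corners leading, is home against the back wall of the flat tray (within 5 mm) (distance between plate and tray_seat below 0.005 m and distance between plate_front and tray_back below 0.005 m and value of joint tray below 0.06 rad), for 0.2 s.
2. the tray is tipped to its stop with the plate in it (value of joint tray above 0.41 rad and distance between plate and tray_seat below 0.005 m), for 0.2 s.
At the end, for the whole second after the job is handed in: The tray stays tipped up at its stop (tilt over 0.41 of 0.45 rad), and the plate lies at rest in it, cut corners to the back wall, its origin within 5 mm of the seat and its front edge within 5 mm of the back wall's foot (all of step 2 and distance between plate_front and tray_back below 0.005 m and linear speed of plate below 0.02 m/s); the robot touches nothing.
It fails at once if the plate is stood on edge or turned over (leans more than 0.7 rad) (angle between plate's own z axis and vertical above 0.7 rad).
It fails at once if the plate is lifted off (its origin more than 60 mm above the bench) (height (world z) of plate above 0.06 m).
It fails at once if the beaker is moved more than 30 mm (distance of beaker from where it was at the start of the episode above 0.03 m).
It fails at once if the culture dish is moved more than 30 mm (distance of petri from where it was at the start of the episode above 0.03 m).
It fails at once if the forceps are moved more than 30 mm (distance of forceps from where it was at the start of the episode above 0.03 m).
It also fails if it takes over 64 s, if anything falls off the work surface, if the arm or the gripper's body presses on something with over 40 N, if the wrist force passes 120 N, or if a joint passes its speed limit or range.

## Working session

There is one attempt and no reset: what is moved stays moved. The work goes in short steps, Python scripts to look and compute and a tool call to move; the robot and the scene stay as the last step left them, time stands still between calls to the robot, and variables do not carry over. Pictures are saved under pics/ and viewed, at most 10 in all, crops included, and the job is handed in when it is done.

Besides the shell and the picture viewer there is one more tool, called after "Emit:" in YAML: its name, and indented under it one key for each argument. apply_moves: Moves the arm, as the interface text tells. Its arguments: {"type":"object","properties":{"rows":{"type":"array"},"fingers":{"type":"number"},"grip_force":{"type":"number"}},"required":["rows"]}

```bash
mkdir -p pics; python3 - <<'E'
from bench import sense, eyes, job, models
import cv2,numpy as np
s=sense();print(s['time'],s['tool_pos'],s['tcp_rot'],s['ft_force'])
for c in ['scene','side']:
    p,d=eyes.snapshot(c);cv2.imwrite(f'pics/{c}0.png',p[:,:,::-1]);np.save(f'{c}d.npy',d)
    for n in ['plate','plate_well','plate_front','tilt_stand','tray_mouth','tray_seat','tray_back','lever_pad','beaker','petri','forceps']:
        r=models.place_of(n,c)[:2]
        print(c,n,[(np.round(q['xyz']).tolist(),round(q['confidence'],2)) for q in r])
print(sense()['time'])
E
```

```text
0.0 [156.25017304 578.72375044 230.25506788] [-1.79894705e+02 -8.44320751e-03  1.64883758e+02] [-0.11540993  0.14238858  0.27039705]
scene plate [([447.0, 219.0, 2.0], 0.69), ([425.0, 207.0, 3.0], 0.33)]
scene plate_well [([423.0, 206.0, 4.0], 0.91)]
scene plate_front [([476.0, -323.0, 68.0], 0.7), ([403.0, 207.0, -2.0], 0.59)]
scene tilt_stand [([464.0, -184.0, 2.0], 0.58)]
scene tray_mouth [([459.0, -103.0, -1.0], 0.92)]
scene tray_seat [([468.0, -181.0, 3.0], 0.61)]
scene tray_back [([474.0, -226.0, 1.0], 0.74), ([474.0, -321.0, 65.0], 0.55)]
scene lever_pad [([474.0, -324.0, 67.0], 0.84)]
scene beaker [([625.0, 228.0, -0.0], 0.73)]
scene petri [([552.0, 389.0, -3.0], 0.95), ([425.0, 205.0, 2.0], 0.45)]
scene forceps []
side plate [([443.0, 213.0, -3.0], 0.8)]
side plate_well [([424.0, 211.0, 2.0], 0.87)]
side plate_front [([401.0, 205.0, 1.0], 0.63)]
side tilt_stand [([467.0, -183.0, 3.0], 0.55)]
side tray_mouth [([457.0, -104.0, 2.0], 0.87)]
side tray_seat [([467.0, -180.0, -0.0], 0.92), ([476.0, -323.0, 68.0], 0.42)]
side tray_back [([468.0, -230.0, -2.0], 0.58)]
side lever_pad [([480.0, -322.0, 66.0], 0.86)]
side beaker [([626.0, 231.0, 2.0], 0.94)]
side petri [([550.0, 390.0, 0.0], 0.64)]
side forceps [([406.0, 383.0, -3.0], 0.54)]
1.2
```

```bash
ls; python3 -c "
from bench import eyes
print(eyes.get_calibration('wrist'));print(eyes.get_calibration('scene'))"
```

```text
pics
scened.npy
sided.npy
{'intrinsics': array([[324.00727799,   0.        , 280.65338779],
       [  0.        , 324.00727799, 209.67347943],
       [  0.        ,   0.        ,   1.        ]]), 'mount': array([[-1.39310660e-04, -9.46486039e-01, -3.22744726e-01,
         8.39875242e+01],
       [ 9.99999923e-01, -2.50444731e-04,  3.02814530e-04,
        -5.88671511e-02],
       [-3.67439441e-04, -3.22744659e-01,  9.46486001e-01,
        -1.43090634e+02],
       [ 0.00000000e+00,  0.00000000e+00,  0.00000000e+00,
         1.00000000e+00]])}
{'intrinsics': array([[396.32385304,   0.        , 277.79150077],
       [  0.        , 396.32385304, 217.44685872],
       [  0.        ,   0.        ,   1.        ]]), 'R': array([[-0.86316291, -0.50490976, -0.00399022],
       [-0.38057466,  0.65576008, -0.65202887],
       [ 0.33183237, -0.56128856, -0.75818364]]), 't': array([ 463.99455617,  220.30644771, 1189.24358516])}
```

View pics/scene0.png

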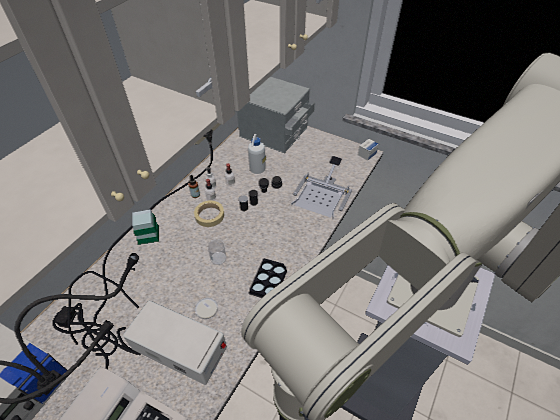

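View pics/side0.png

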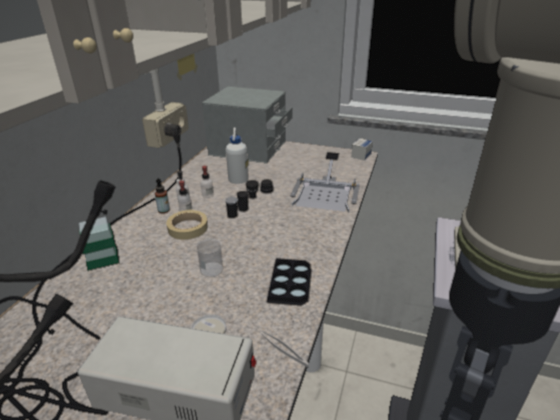

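The scene view shows the plate at about pixel (268,278), the tray at (323,193), its lever at (335,160) and the beaker at (217,252). The networks agree with this, and the cut side faces −x. The side view agrees too: plate (290,281), tray (325,193), forceps (285,345), dish (210,326). Next I'll approach with the fingers along the plate's y axis and take a close look with the wrist camera.

```bash
cat > h.py <<'E'
import numpy as np, sys
from bench import sense
def plan(x,y,z,psi,n,start=None):
    """rows (tool axes) from the present pose (tool down) to x,y,z mm, yaw psi deg, in n rows"""
    s=sense(); p=np.array(start[:3] if start else s['tool_pos']); a=start[3] if start else s['tcp_rot'][2]
    d=(psi-a+180)%360-180; dp=(np.array([x,y,z])-p)/n; out=[]
    for i in range(n):
        t=np.radians(a+d*i/n); c,q=np.cos(t),np.sin(t)
        out.append([round(float(v),1) for v in (c*dp[0]+q*dp[1], q*dp[0]-c*dp[1], -dp[2])]+[0,0,round(float(-np.radians(d)/n),4)])
    for i in range(0,n,5): print(out[i:i+5])
E
python3 -c "
from h import *
plan(464,220,150,13,15,[156.4,579.3,231.3,164.9])"
```

```text
[[-26.0, -17.8, 5.4, 0, 0, 0.1767], [-28.8, -12.9, 5.4, 0, 0, 0.1767], [-30.6, -7.7, 5.4, 0, 0, 0.1767], [-31.5, -2.2, 5.4, 0, 0, 0.1767], [-31.3, 3.4, 5.4, 0, 0, 0.1767]]
[[-30.3, 8.9, 5.4, 0, 0, 0.1767], [-28.2, 14.0, 5.4, 0, 0, 0.1767], [-25.3, 18.8, 5.4, 0, 0, 0.1767], [-21.6, 22.9, 5.4, 0, 0, 0.1767], [-17.3, 26.4, 5.4, 0, 0, 0.1767]]
[[-12.4, 29.0, 5.4, 0, 0, 0.1767], [-7.1, 30.7, 5.4, 0, 0, 0.1767], [-1.5, 31.5, 5.4, 0, 0, 0.1767], [4.0, 31.3, 5.4, 0, 0, 0.1767], [9.5, 30.1, 5.4, 0, 0, 0.1767]]
```

Emit:
apply_moves:
  rows:
    - [-26,-18,5,0,0,0.177]
    - [-29,-13,5,0,0,0.177]
    - [-31,-8,5,0,0,0.177]
    - [-31,-2,5,0,0,0.177]
    - [-31,3,5,0,0,0.177]
  fingers: 64
  grip_force: 20

```text
time: 1.82
tool_pos: [259.0, 458.3, 206.2]
tcp_rot: [180.0, -0.0, 113.8]
ft_force: [0.5, -0.4, 0.0]
finger_gap: 64.2
grip_force: 0.0
```

Emit:
apply_moves:
  rows:
    - [-30,9,5,0,0,0.177]
    - [-28,14,5,0,0,0.177]
    - [-25,19,5,0,0,0.177]
    - [-22,23,5,0,0,0.177]
    - [-17,26,5,0,0,0.177]

```text
time: 2.45
tool_pos: [361.2, 339.1, 181.3]
tcp_rot: [180.0, -0.0, 63.1]
ft_force: [-0.0, 1.4, -0.6]
finger_gap: 63.8
grip_force: 0.0
```

Emit:
apply_moves:
  rows:
    - [-12,29,5,0,0,0.177]
    - [-7,31,5,0,0,0.177]
    - [-2,31,5,0,0,0.177]
    - [4,31,5,0,0,0.177]
    - [10,30,5,0,0,0.177]

```text
time: 3.08
tool_pos: [463.4, 219.8, 156.3]
tcp_rot: [-180.0, -0.0, 12.4]
ft_force: [0.1, 0.4, -0.4]
finger_gap: 64.5
grip_force: 0.0
```

```bash
cat > look.py <<'E'
import numpy as np,cv2,sys
from scipy.spatial.transform import Rotation as Ro
from bench import sense, eyes, models
def wrist(png=None):
    s=sense(); p,d=eyes.snapshot('wrist'); c=eyes.get_calibration('wrist'); K=c['intrinsics'];M=c['mount']
    R=Ro.from_euler('xyz',s['tcp_rot'],degrees=True).as_matrix(); t=np.array(s['tool_pos'])
    T=np.eye(4);T[:3,:3]=R;T[:3,3]=t; T=T@M
    v,u=np.mgrid[:420,:560]
    P=np.stack([(u-K[0,2])*d/K[0,0],(v-K[1,2])*d/K[1,1],d],-1)@T[:3,:3].T+T[:3,3]
    P[d==0]=np.nan
    if png: cv2.imwrite(png,p[:,:,::-1])
    return s,p,d,P
E
python3 - <<'E'
from look import *
s,p,d,P=wrist('pics/w1.png'); np.savez('w1.npz',P=P,p=p)
print(s['time'],s['tool_pos'],s['tcp_rot'],s['finger_gap'])
for n in ['plate','plate_well','plate_front']:
    print(n,[(np.round(q['xyz'],1).tolist(),round(q['confidence'],2)) for q in models.place_of(n,'wrist')[:2]])
m=models.cut_out('plate','wrist')[0]['pixels']
Q=P[m]; Q=Q[np.isfinite(Q[:,2])]; print(np.percentile(Q[:,2],[5,50,95]))
top=Q[(Q[:,2]>15)&(Q[:,2]<25)][:,:2].astype(np.float32)
print(len(top),cv2.minAreaRect(top))
E
```

```text
3.075 [463.3826221  219.78122444 156.28987183] [-1.79996757e+02 -2.26793887e-02  1.24311417e+01] 64.45459882031673
plate [([445.8, 216.5, -0.1], 0.89)]
plate_well [([423.1, 213.5, -2.8], 0.71), ([406.6, 384.1, 3.3], 0.51)]
plate_front []
[ 2.97611648 10.12243671 20.58428619]
5234 ((443.8163146972656, 216.510498046875), (82.292724609375, 123.32784271240234), 11.227148056030273)
```

View pics/w1.png

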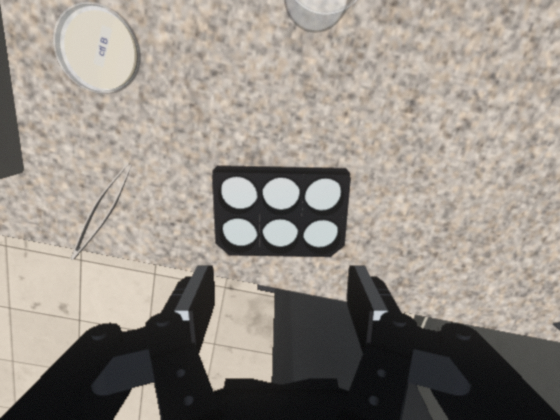

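The wrist view shows the plate at (281,211) with its cut corners at the bottom (toward the robot). The bench edge lies just below it, so I must move +x while turning. Next I'll refine the position from the well floors.

```bash
python3 - <<'E'
import numpy as np,cv2
from h import plan
z=np.load('w1.npz');P,p=z['P'],z['p']
w=((p.min(-1)>150)).astype(np.uint8); w[:170]=0;w[252:]=0;w[:,:216]=0;w[:,348:]=0
n,l,st,c=cv2.connectedComponentsWithStats(w)
C=[]
for i in range(1,n):
    if st[i,4]>300:
        q=np.nanmean(P[l==i],0);C.append(q);print(st[i,4],q.round(1))
C=np.array(C)
m=C.mean(0);print('mean',m)
D=C[:,:2]-m[:2]; u,s,v=np.linalg.svd(D); print(np.degrees(np.arctan2(v[0,1],v[0,0])))
# bench edge: smallest x with z near 0
b=P[np.abs(P[...,2])<4];
for y in range(0,400,50):
    k=b[np.abs(b[:,1]-y)<10]; print(y,k[:,0].min().round() if len(k) else None)
E
```

```text
844 [453.9 259.    3.8]
859 [461.7 219.9   3.8]
832 [469.5 180.8   3.8]
669 [414.3 251.4   3.8]
676 [422.2 212.1   3.8]
658 [430.  172.7   3.8]
mean [441.93170644 215.9591009    3.79816233]
101.33475501929554
0 356.0
50 357.0
100 388.0
150 356.0
200 356.0
250 357.0
300 357.0
350 356.0
```

Emit:
apply_moves:
  rows:
    - [-1.4,0,25,0,0,0.019]
    - [0,-0.5,25,0,0,0]
    - [0,0,25,0,0,0]
    - [0,0,25,0,0,0]
    - [0,0,20,0,0,0]
  fingers: 64

```text
time: 3.95
tool_pos: [460.4, 221.7, 35.5]
tcp_rot: [-180.0, 0.0, 11.9]
ft_force: [0.2, -0.5, -0.3]
finger_gap: 63.8
grip_force: 0.0
```

Emit:
apply_moves:
  rows:
    - [0,0,10,0,0,0]
    - [0,0,10,0,0,0]
    - [0,0,6,0,0,0]
    - [0,0,4,0,0,0]
    - [0,0,0,0,0,0]

```text
time: 4.58
tool_pos: [461.3, 220.8, 6.3]
tcp_rot: [-180.0, 0.0, 11.7]
ft_force: [-0.6, -0.1, -0.5]
finger_gap: 64.0
grip_force: 0.0
```

```bash
python3 - <<'E'
from look import *
s,p,d,P=wrist('pics/w2.png'); np.savez('w2.npz',P=P,p=p)
print(s['time'],s['tool_pos'],s['tcp_rot'],s['finger_gap'],s['ft_force'])
E
```

```text
4.575 [461.2816499  220.76358348   6.30304879] [-1.79999391e+02  2.30148943e-03  1.16751282e+01] 63.9954831999682 [-0.60685332 -0.13071159 -0.45271717]
```

View pics/w2.png

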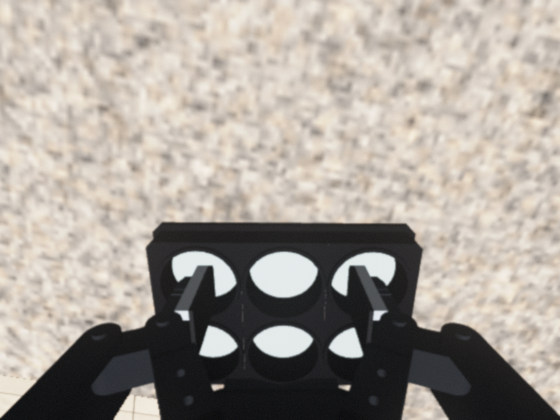

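The fingers stand in the outer rear wells at (205,285) and (368,285). I'll close on the well walls to centre the plate.

Emit:
apply_moves:
  rows:
    - [0,0,0,0,0,0]
    - [0,0,0,0,0,0]
    - [0,0,0,0,0,0]
    - [0,0,0,0,0,0]
    - [0,0,0,0,0,0]
  fingers: 45
  grip_force: 20

```text
time: 5.25
tool_pos: [462.1, 220.9, 7.1]
tcp_rot: [-180.0, -0.1, 11.7]
ft_force: [0.8, -1.8, 5.8]
finger_gap: 50.1
grip_force: 19.6
```

```bash
python3 - <<'E'
from h import *
s=sense();p=s['tool_pos'];a=s['tcp_rot'][2];print(p,a,s['finger_gap'],s['ft_force'])
# stand axis from the first measurements
pts={'mouth':(458,-103.5,-77),'seat':(467.5,-180.5,2),'lever':(477,-323,142),'back':(471,-228,45)}
A=np.array([[v[2],1] for v in pts.values()]);X=np.linalg.lstsq(A,np.array([v[:2] for v in pts.values()]),rcond=None)[0];print(X,np.degrees(np.arctan2(X[0,1],X[0,0])))
yaw=np.degrees(np.arctan2(X[0,1],X[0,0])); u=np.array([np.cos(np.radians(yaw)),np.sin(np.radians(yaw))])
# tool pose (rear column, 19.5 behind plate origin) with plate origin at stand x = sx
for sx in (-150,-120,2): print(sx,X[1]+u*(sx-19.5),yaw+180)
E
```

```text
[462.09318588 220.8977454    7.08118207] 11.670301837051326 50.114792303108956 [ 0.81686222 -1.78129566  5.77379745]
[[ 8.56479629e-02 -1.00606340e+00]
 [ 4.65976857e+02 -1.80580225e+02]] -85.13404115813367
-150 [451.59902815 -11.69112511] 94.86595884186633
-120 [454.14377663 -41.58300118] 94.86595884186633
2 [ 464.49242043 -163.14329722] 94.86595884186633
```

Emit:
apply_moves:
  rows:
    - [0,0,-1.5,0,0,0]
    - [0,0,-1,0,0,0]
    - [0,0,0,0,0,0]
    - [0,0,0,0,0,0]
    - [0,0,0,0,0,0]
  fingers: 52

```text
time: 5.88
tool_pos: [461.1, 220.8, 8.7]
tcp_rot: [180.0, 0.0, 11.7]
ft_force: [0.3, 0.2, -0.4]
finger_gap: 52.1
grip_force: 1.9
```

```bash
python3 - <<'E'
from h import *
s=sense();print(s['tool_pos'],s['tcp_rot'],s['finger_gap'],s['ft_force'])
plan(455,-20,s['tool_pos'][2],94.9,15)
E
```

```text
[461.11607128 220.78510028   8.67746167] [1.79999193e+02 1.42261300e-02 1.16806727e+01] 52.068442050219986 [ 0.26516082  0.15717193 -0.3999767 ]
[[-3.6, 15.6, -0.0, 0, 0, -0.0968], [-5.1, 15.2, -0.0, 0, 0, -0.0968], [-6.6, 14.6, -0.0, 0, 0, -0.0968], [-8.0, 13.9, -0.0, 0, 0, -0.0968], [-9.3, 13.1, -0.0, 0, 0, -0.0968]]
[[-10.5, 12.1, -0.0, 0, 0, -0.0968], [-11.6, 11.1, -0.0, 0, 0, -0.0968], [-12.6, 9.9, -0.0, 0, 0, -0.0968], [-13.5, 8.6, -0.0, 0, 0, -0.0968], [-14.3, 7.3, -0.0, 0, 0, -0.0968]]
[[-15.0, 5.9, -0.0, 0, 0, -0.0968], [-15.4, 4.4, -0.0, 0, 0, -0.0968], [-15.8, 2.9, -0.0, 0, 0, -0.0968], [-16.0, 1.3, -0.0, 0, 0, -0.0968], [-16.1, -0.2, -0.0, 0, 0, -0.0968]]
```

Emit:
apply_moves:
  rows:
    - [-3.6,15.6,0,0,0,-0.097]
    - [-5.1,15.2,0,0,0,-0.097]
    - [-6.6,14.6,0,0,0,-0.097]
    - [-8,13.9,0,0,0,-0.097]
    - [-9.3,13.1,0,0,0,-0.097]

```text
time: 6.5
tool_pos: [459.4, 140.2, 8.9]
tcp_rot: [180.0, -0.0, 39.7]
ft_force: [0.6, -0.0, 1.3]
finger_gap: 52.1
grip_force: 0.3
```

Emit:
apply_moves:
  rows:
    - [-10.5,12.1,0,0,0,-0.097]
    - [-11.6,11.1,0,0,0,-0.097]
    - [-12.6,9.9,0,0,0,-0.097]
    - [-13.5,8.6,0,0,0,-0.097]
    - [-14.3,7.3,0,0,0,-0.097]

```text
time: 7.12
tool_pos: [457.5, 60.1, 9.0]
tcp_rot: [180.0, -0.0, 67.4]
ft_force: [0.2, 0.1, -1.2]
finger_gap: 51.8
grip_force: 0.2
```

Emit:
apply_moves:
  rows:
    - [-15,5.9,0,0,0,-0.097]
    - [-15.4,4.4,0,0,0,-0.097]
    - [-15.8,2.9,0,0,0,-0.097]
    - [-16,1.3,0,0,0,-0.097]
    - [-16.1,-0.2,0,0,0,-0.097]

```text
time: 7.75
tool_pos: [455.7, -20.3, 8.9]
tcp_rot: [180.0, -0.0, 95.2]
ft_force: [0.5, 1.9, 0.9]
finger_gap: 52.1
grip_force: 0.2
```

```bash
python3 - <<'E'
from look import *
s,p,d,P=wrist('pics/w3.png'); np.savez('w3.npz',P=P,p=p)
print(s['time'],s['tool_pos'],s['tcp_rot'],s['finger_gap'],s['ft_force'])
for n in ['tray_mouth','tray_seat','tray_back','lever_pad']:
    print(n,[(np.round(q['xyz'],1).tolist(),round(q['confidence'],2)) for q in models.place_of(n,'wrist')[:1]])
p2,d2=eyes.snapshot('side')
c=eyes.get_calibration('side');np.savez('side2.npz',p=p2,d=d2)
q=c['intrinsics']@(c['R']@np.array([462,-120,0.])+c['t']);u,v=(q[:2]/q[2]).astype(int);print(u,v)
a=np.hstack([p[:,:,::-1],p[:,:,::-1]*0])
crop=cv2.resize(p2[max(v-70,0):v+70,max(u-95,0):u+95,::-1],None,fx=4,fy=4,interpolation=cv2.INTER_CUBIC)
cv2.imwrite('pics/s3.png',crop);print(crop.shape)
E
```

```text
7.75 [455.69947124 -20.30014055   8.93781673] [ 1.79980609e+02 -4.48223070e-03  9.52237972e+01] 52.09542516437541 [0.47810099 1.89179796 0.90769787]
tray_mouth []
tray_seat []
tray_back []
lever_pad [([456.6, -57.0, -0.9], 0.72)]
319 205
(560, 760, 3)
```

View pics/s3.png

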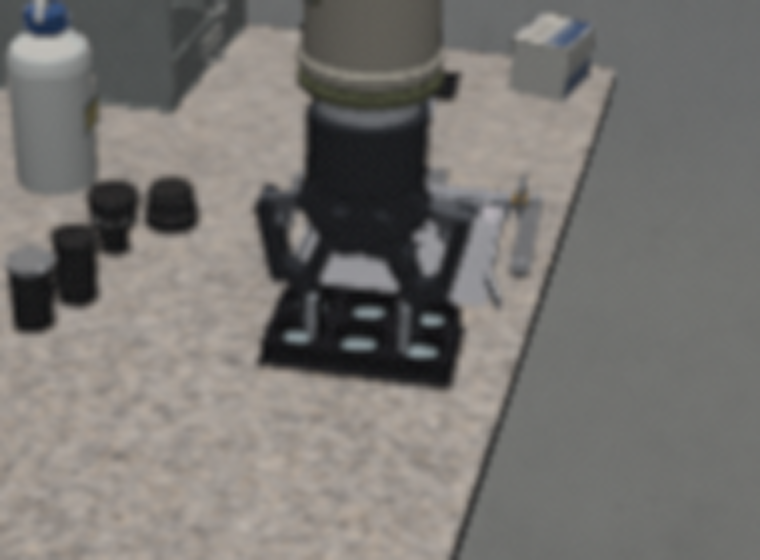

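View pics/w3.png

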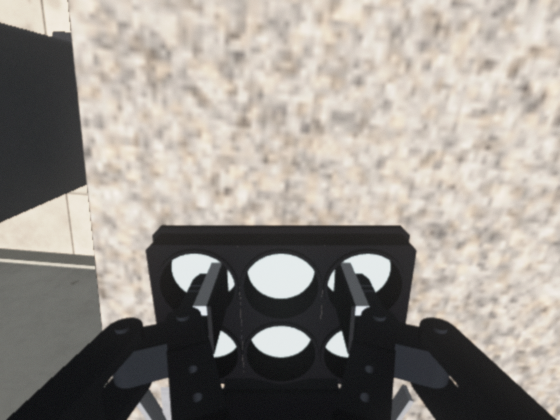

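The side crop shows the plate squarely in front of the tray, fingers in the wells at (310,315) and (403,325). In the wrist view the tray's flare tips show at (150,400) and (400,400), which I'll use to measure the lateral offset.

```bash
python3 - <<'E'
import numpy as np
from h import *
for f in ['w3']:
    z=np.load(f+'.npz');P=z['P'].reshape(-1,3);
    rows=np.mgrid[:420,:560][0].ravel()
    yaw=np.radians(-85.1);u=np.array([np.cos(yaw),np.sin(yaw)]);v=np.array([-u[1],u[0]])
    o=np.array([466,-180.6])
    for lo,hi in((8,14),):
        k=(P[:,2]>lo)&(P[:,2]<hi)&(P[:,1]<-70); q=P[k]; sx=(q[:,:2]-o)@u; sy=(q[:,:2]-o)@v
        for a in range(-80,-20,5):
            j=(sx>a)&(sx<a+5)
            for sg in(1,-1):
                w=sy[j&(sy*sg>50)]
                if len(w): print(a,sg,len(w),np.percentile(w,[2,50,98]).round(1))
# same from first overview depths
from bench import eyes
for c in('scene','side'):
    cal=eyes.get_calibration(c);d=np.load(c+'d.npy');K=cal['intrinsics'];vv,uu=np.mgrid[:420,:560]
    X=np.stack([(uu-K[0,2])*d/K[0,0],(vv-K[1,2])*d/K[1,1],d],-1).reshape(-1,3);X=(X-cal['t'])@cal['R'];X=X[d.ravel()>0]
    sx=(X[:,:2]-o)@u;sy=(X[:,:2]-o)@v
    k=(X[:,2]>8)&(X[:,2]<16)&(np.abs(sx)<40)&(np.abs(sy)<100)
    for sg in(1,-1):
        w=k&(sy*sg>40)
        if w.sum()>5: print(c,sg,w.sum(),'sy',np.percentile(sy[w],[5,50,95]).round(1),'fit slope deg',np.degrees(np.polyfit(sx[w],sy[w],1)[0]).round(1))
    k=(X[:,2]>58)&(X[:,2]<75)&(np.abs(sx-142)<30)&(np.abs(sy)<40);print(c,'pad',k.sum(),sx[k].mean(),sy[k].mean(),X[k,2].mean())
E
```

```text
-80 1 81 [73.3 74.9 78.2]
-80 -1 67 [-79.  -77.  -75.5]
-75 1 77 [71.5 73.1 75.6]
-75 -1 78 [-77.9 -75.3 -74.1]
-70 1 56 [69.7 71.2 74. ]
-70 -1 63 [-75.9 -73.6 -72. ]
-65 1 9 [68.9 69.9 70.8]
-65 -1 13 [-72.7 -71.8 -70.8]
scene 1 60 sy [60.3 82.9 93.2] fit slope deg -8.0
scene -1 62 sy [-93.9 -85.6 -65.5] fit slope deg 2.1
scene pad 84 137.59321269472065 -1.0562891910378023 65.86178781448825
side 1 69 sy [57.5 80.6 90.7] fit slope deg -8.4
side -1 73 sy [-96.3 -87.5 -67.4] fit slope deg 2.6
side pad 93 136.37470761312304 -2.8763213745798812 65.43461666452585
```

Emit:
apply_moves:
  rows:
    - [0,-1,-0.5,0,0,0.009]
    - [-3,-1,-0.5,0,0,0]
    - [-4,-1,-0.5,0,0,0]
    - [-4,-1,-0.5,0,0,0]
    - [-4,0,0,0,0,0]

```text
time: 8.68
tool_pos: [452.7, -35.5, 10.8]
tcp_rot: [-180.0, 0.0, 94.5]
ft_force: [0.4, -0.4, -0.3]
finger_gap: 52.1
grip_force: 0.3
```

Emit:
apply_moves:
  rows:
    - [-6,0,0,0,0,0]
    - [-6,0,0,0,0,0]
    - [-6,0,0,0,0,0]
    - [-6,0,0,0,0,0]
    - [-6,0,0,0,0,0]

```text
time: 9.3
tool_pos: [455.3, -65.4, 10.9]
tcp_rot: [180.0, -0.0, 94.5]
ft_force: [-0.2, 1.8, 1.7]
finger_gap: 51.9
grip_force: 1.2
```

Emit:
apply_moves:
  rows:
    - [-6,0,0,0,0,0]
    - [-6,0,0,0,0,0]
    - [-6,0,0,0,0,0]
    - [-6,0,0,0,0,0]
    - [-6,0,0,0,0,0]

```text
time: 9.93
tool_pos: [457.6, -95.3, 10.8]
tcp_rot: [180.0, -0.0, 94.5]
ft_force: [0.1, 2.0, 3.3]
finger_gap: 52.0
grip_force: 2.0
```

```bash
python3 - <<'E'
from look import *
s,p,d,P=wrist('pics/w4.png'); np.savez('w4.npz',P=P,p=p)
print(s['time'],s['tool_pos'],s['tcp_rot'],s['finger_gap'],s['ft_force'],s['wrist_torque'])
E
```

```text
9.925 [457.58756838 -95.28456796  10.8391999 ] [ 1.79997754e+02 -3.45779482e-03  9.45271310e+01] 52.039927670887316 [0.07447592 2.00402699 3.2827262 ] [ 0.34812979  0.01028896 -0.0467806 ]
```

View pics/w4.png

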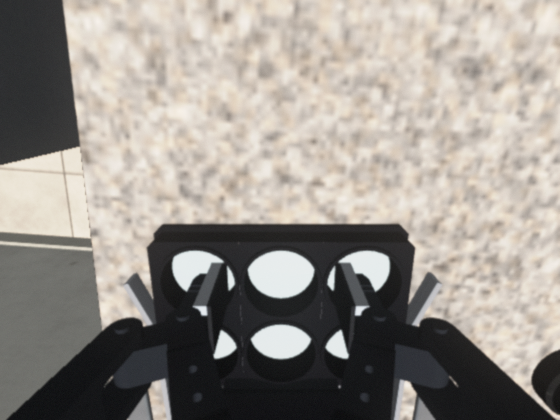

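The plate is entering centred between the flares at (127,280) and (437,280). I'll keep pushing.

Emit:
apply_moves:
  rows:
    - [-5,0,-0.5,0,0,0]
    - [-5,0,-0.5,0,0,0]
    - [-5,0,-0.5,0,0,0]
    - [-5,0,0,0,0,0]
    - [-5,0,0,0,0,0]

```text
time: 10.6
tool_pos: [459.4, -120.2, 12.2]
tcp_rot: [-180.0, 0.0, 94.5]
ft_force: [0.1, 0.0, -0.4]
finger_gap: 52.2
grip_force: 1.3
```

Emit:
apply_moves:
  rows:
    - [-5,0,0,0,0,0]
    - [-5,0,0,0,0,0]
    - [-5,0,0,0,0,0]
    - [-5,0,0,0,0,0]
    - [-5,0,0,0,0,0]

```text
time: 11.22
tool_pos: [461.5, -145.1, 12.3]
tcp_rot: [-180.0, 0.0, 94.5]
ft_force: [-0.3, -0.6, -0.5]
finger_gap: 52.2
grip_force: 1.2
```

Emit:
apply_moves:
  rows:
    - [-2,0,0,0,0,0]
    - [-2,0,0,0,0,0]
    - [-2,0,0,0,0,0]
    - [-2,0,0,0,0,0]
    - [0,0,0,0,0,0]

```text
time: 11.85
tool_pos: [462.1, -152.9, 12.3]
tcp_rot: [180.0, 0.0, 94.5]
ft_force: [-0.4, 0.5, -1.0]
finger_gap: 52.3
grip_force: 1.2
```

Emit:
apply_moves:
  rows:
    - [-1.5,0,0,0,0,0]
    - [-1.5,0,0,0,0,0]
    - [-1,0,0,0,0,0]
    - [-1,0,0,0,0,0]
    - [0,0,0,0,0,0]

```text
time: 12.48
tool_pos: [462.5, -157.8, 12.3]
tcp_rot: [180.0, 0.0, 94.5]
ft_force: [0.7, 0.6, -0.6]
finger_gap: 51.9
grip_force: 1.2
```

Emit:
apply_moves:
  rows:
    - [-1,0,0,0,0,0]
    - [-1,0,0,0,0,0]
    - [0,0,0,0,0,0]
    - [0,0,0,0,0,0]
    - [0,0,0,0,0,0]

```text
time: 13.1
tool_pos: [462.7, -159.7, 12.3]
tcp_rot: [180.0, 0.0, 94.5]
ft_force: [0.7, 0.0, -0.9]
finger_gap: 51.7
grip_force: 1.2
```

Emit:
apply_moves:
  rows:
    - [-1,0,0,0,0,0]
    - [-1,0,0,0,0,0]
    - [0,0,0,0,0,0]
    - [0,0,0,0,0,0]
    - [0,0,0,0,0,0]

```text
time: 13.72
tool_pos: [462.8, -161.7, 12.3]
tcp_rot: [-180.0, -0.0, 94.5]
ft_force: [-0.3, 0.0, -0.9]
finger_gap: 51.8
grip_force: 1.2
```

Emit:
apply_moves:
  rows:
    - [-1,0,0,0,0,0]
    - [-1,0,0,0,0,0]
    - [-1,0,0,0,0,0]
    - [0,0,0,0,0,0]
    - [0,0,0,0,0,0]

```text
time: 14.35
tool_pos: [462.8, -163.5, 12.1]
tcp_rot: [-180.0, -0.1, 94.5]
ft_force: [-0.9, 6.2, 2.5]
finger_gap: 52.0
grip_force: 3.8
```

```bash
python3 - <<'E'
from look import *
s,p,d,P=wrist('pics/w5.png'); np.savez('w5.npz',P=P,p=p)
print(s['time'],s['tool_pos'],s['tcp_rot'],s['finger_gap'],s['ft_force'],s['wrist_torque'])
E
```

```text
14.35 [ 462.78078269 -163.50726588   12.062626  ] [-1.79968359e+02 -1.22584464e-01  9.45306590e+01] 51.97141940489132 [-0.88764037  6.15584314  2.51128135] [1.21385039 0.04955646 0.03305757]
```

View pics/w5.png

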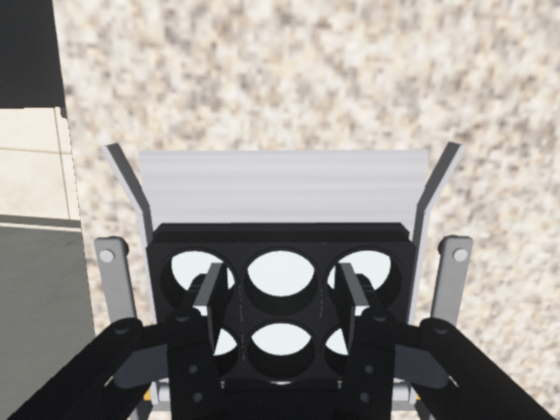

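The plate is in the tray with 6 N at the wall. I'll check the gap from the lip edge (v≈152) to the plate's rear skirt (v≈225), which should be 36 mm when home.

```bash
python3 - <<'E'
import numpy as np
P=np.load('w5.npz')['P']
for u in (200,280,370):
    for v in (149,151,153,155,218,220,222,224,226,228,230,236): print(u,v,P[v,u].round(1))
E
```

```text
200 149 [ 419.1 -105.6    0.8]
200 151 [ 4.188e+02 -1.068e+02 -4.000e-01]
200 153 [ 419.1 -107.5    0.6]
200 155 [ 419.3 -108.3    1.7]
200 218 [ 419.5 -139.8    2.6]
200 220 [ 419.7 -140.7    3.2]
200 222 [ 419.9 -141.3    4.4]
200 224 [ 420.2 -141.9    5.4]
200 226 [ 420.3 -142.8    5.8]
200 228 [ 420.6 -143.3    7.3]
200 230 [ 420.8 -144.1    7.9]
200 236 [ 422.3 -144.3   14.5]
280 149 [ 456.9 -102.5    1.5]
280 151 [ 457.  -103.6    0.7]
280 153 [ 457.  -104.4    1.7]
280 155 [ 457.1 -105.4    1.4]
280 218 [ 459.5 -136.6    2.8]
280 220 [ 459.6 -137.6    2.9]
280 222 [ 459.7 -138.7    2.9]
280 224 [ 459.7 -139.1    4.6]
280 226 [ 459.8 -139.5    6.2]
280 228 [ 459.8 -139.7    8.3]
280 230 [ 459.9 -140.8    8.2]
280 236 [ 460.  -141.4   14.3]
370 149 [499.4 -99.3   0.5]
370 151 [ 499.4 -100.1    1.3]
370 153 [ 4.998e+02 -1.012e+02  3.000e-01]
370 155 [ 499.6 -102.     1.5]
370 218 [ 504.3 -132.7    3.6]
370 220 [ 504.6 -133.9    3.2]
370 222 [ 504.5 -134.8    3.9]
370 224 [ 504.1 -135.1    5.8]
370 226 [ 503.7 -135.6    7.4]
370 228 [ 503.7 -136.4    7.9]
370 230 [ 503.8 -137.3    8.4]
370 236 [ 502.2 -137.9   14.7]
```

The gap is 35.6 mm against 36 expected, so the plate is home. I'll release: open, back off 2 mm, then lift straight up.

Emit:
apply_moves:
  rows:
    - [0,0,0,0,0,0]
    - [0,0,0,0,0,0]
    - [1,0,0,0,0,0]
    - [1,0,0,0,0,0]
    - [0,0,0,0,0,0]
  fingers: 63

```text
time: 15.02
tool_pos: [462.9, -162.7, 12.3]
tcp_rot: [180.0, 0.0, 94.5]
ft_force: [0.2, 0.5, -0.0]
finger_gap: 62.9
grip_force: 0.0
```

Emit:
apply_moves:
  rows:
    - [0,0,-3,0,0,0]
    - [0,0,-8,0,0,0]
    - [0,0,-15,0,0,0]
    - [0,0,-40,0,0,0]
    - [0,0,-50,0,0,0]

```text
time: 15.65
tool_pos: [462.2, -162.4, 129.6]
tcp_rot: [-179.9, -0.0, 94.5]
ft_force: [1.1, 0.1, 0.6]
finger_gap: 63.2
grip_force: 0.0
```

Emit:
apply_moves:
  rows:
    - [-32,-1,0,0,0,0]
    - [-32,0,0,0,0,0]
    - [0,0,0,0,0,0]
    - [0,0,0,0,0,0]
    - [0,0,0,0,0,0]
  fingers: 0

```text
time: 16.27
tool_pos: [466.9, -225.8, 128.4]
tcp_rot: [-180.0, -0.0, 94.6]
ft_force: [0.2, 0.4, -0.9]
finger_gap: 0.4
grip_force: 0.0
```

```bash
python3 - <<'E'
from look import *
from h import plan
s,p,d,P=wrist('pics/w6.png')
print(s['time'],s['tool_pos'],s['tcp_rot'],s['finger_gap'],s['ft_force'])
for n in ['plate','tray_mouth','tray_seat','tray_back','plate_front','lever_pad']:
    print(n,[(np.round(q['xyz'],1).tolist(),round(q['confidence'],2)) for q in models.place_of(n,'wrist')[:1]])
k=(P[...,2]>61)&(P[...,2]<70)&(abs(P[...,1]+320)<40)&(abs(P[...,0]-475)<40);q=P[k];print(len(q), q.mean(0) if len(q) else '', cv2.minAreaRect(q[:,:2].astype(np.float32)) if len(q) else '')
E
```

```text
16.275 [ 466.88998119 -225.79914585  128.43538314] [-1.79996110e+02 -1.70795167e-02  9.45667060e+01] 0.366113278891327 [ 0.15426763  0.41594174 -0.86681921]
plate [([465.3, -181.5, 5.0], 0.88)]
tray_mouth [([459.5, -101.7, -1.7], 0.72)]
tray_seat []
tray_back [([465.4, -227.0, 4.9], 0.87)]
plate_front [([466.4, -226.5, 2.2], 0.7)]
lever_pad [([476.1, -321.8, 64.4], 0.82)]
115 [ 474.32915769 -330.45488634   68.55838995] ((474.3676452636719, -330.6477966308594), (7.057896137237549, 11.743382453918457), 4.4370832443237305)
```

View pics/w6.png

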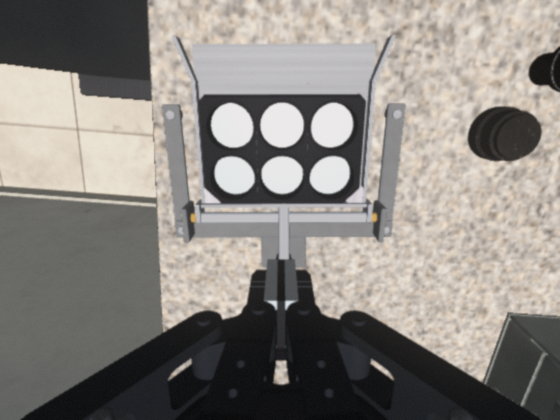

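The wrist view shows the plate home, cut corners against the corner blocks at (210,197) and (355,195). Now I'll go above the lever pad.

Emit:
apply_moves:
  rows:
    - [-25,1,0,0,0,0]
    - [-35,0,0,0,0,0]
    - [-35,0,10,0,0,0]
    - [0,0,25,0,0,0]
    - [0,0,15,0,0,0]

```text
time: 17.25
tool_pos: [474.7, -321.0, 76.8]
tcp_rot: [-179.9, -0.1, 94.5]
ft_force: [-0.1, -0.2, -0.2]
finger_gap: 0.3
grip_force: 0.0
```

Emit:
apply_moves:
  rows:
    - [0,0,4,0,0,0]
    - [0,0,4,0,0,0]
    - [-2,0,4,0,0,0]
    - [-2,0,4,0,0,0]
    - [-2,0,4,0,0,0]

```text
time: 17.88
tool_pos: [476.5, -327.4, 58.7]
tcp_rot: [179.9, 0.0, 94.5]
ft_force: [0.9, 3.6, 3.1]
finger_gap: -0.4
grip_force: 1.7
```

Emit:
apply_moves:
  rows:
    - [-2,0,4,0,0,0]
    - [-2,0,4,0,0,0]
    - [-1,0,4,0,0,0]
    - [-1,0,4,0,0,0]
    - [-1,0,4,0,0,0]

```text
time: 18.5
tool_pos: [476.8, -335.0, 38.6]
tcp_rot: [180.0, 0.1, 94.5]
ft_force: [1.5, -1.1, 4.8]
finger_gap: -0.3
grip_force: 2.6
```

Emit:
apply_moves:
  rows:
    - [0,0,3,0,0,0]
    - [0,0,3,0,0,0]
    - [0,0,2,0,0,0]
    - [0,0,2,0,0,0]
    - [0,0,1,0,0,0]

```text
time: 19.12
tool_pos: [476.9, -336.1, 28.1]
tcp_rot: [179.9, 0.2, 94.5]
ft_force: [0.4, -5.3, 4.6]
finger_gap: 0.0
grip_force: 3.2
```

Emit:
apply_moves:
  rows:
    - [0,0,1,0,0,0]
    - [0,0,1,0,0,0]
    - [0,0,0,0,0,0]
    - [0,0,0,0,0,0]
    - [0,0,0,0,0,0]

```text
time: 19.75
tool_pos: [476.8, -335.9, 26.0]
tcp_rot: [179.9, 0.2, 94.5]
ft_force: [0.9, -5.5, 5.5]
finger_gap: 0.3
grip_force: 2.9
```

Emit:
apply_moves:
  rows:
    - [0,0,1,0,0,0]
    - [0,0,1,0,0,0]
    - [0,0,1,0,0,0]
    - [0,0,1,0,0,0]
    - [0,0,0,0,0,0]

```text
time: 20.38
tool_pos: [477.2, -336.2, 24.7]
tcp_rot: [179.9, 0.2, 94.5]
ft_force: [-8.9, 1.8, 28.2]
finger_gap: -0.0
grip_force: 13.3
```

Emit:
apply_moves:
  rows:
    - [0,0,1,0,0,0]
    - [0,0,1,0,0,0]
    - [0,0,0,0,0,0]
    - [0,0,0,0,0,0]
    - [0,0,0,0,0,0]

```text
time: 21.0
tool_pos: [477.3, -336.4, 24.4]
tcp_rot: [179.9, 0.2, 94.5]
ft_force: [-14.8, 7.1, 42.9]
finger_gap: -0.7
grip_force: 19.8
```

The lever has reached its stop, with force up to 43 N. I'll lift away and check.

Emit:
apply_moves:
  rows:
    - [0,0,-4,0,0,0]
    - [0,0,-10,0,0,0]
    - [0,0,-30,0,0,0]
    - [0,0,-50,0,0,0]
    - [0,0,-50,0,0,0]

```text
time: 21.62
tool_pos: [475.4, -333.3, 163.3]
tcp_rot: [-179.9, -0.1, 94.5]
ft_force: [0.2, 0.2, -0.4]
finger_gap: -0.1
grip_force: 0.0
```

Emit:
apply_moves:
  rows:
    - [30,0,0,0,0,0]
    - [40,0,0,0,0,0]
    - [0,0,0,0,0,0]
    - [0,0,0,0,0,0]
    - [0,0,0,0,0,0]

```text
time: 22.25
tool_pos: [470.8, -265.1, 163.0]
tcp_rot: [-180.0, -0.0, 94.5]
ft_force: [1.2, -0.1, 0.4]
finger_gap: -0.1
grip_force: 0.0
```

```bash
python3 - <<'E'
from look import *
s,p,d,P=wrist('pics/w7.png'); np.savez('w7.npz',P=P)
print(s['time'],s['tool_pos'],s['ft_force'])
for n in ['plate','tray_mouth','tray_seat','tray_back','plate_front','lever_pad']:
    print(n,[(np.round(q['xyz'],1).tolist(),round(q['confidence'],2)) for q in models.place_of(n,'wrist')[:1]])
m=models.cut_out('plate','wrist')
if m:
    Q=P[m[0]['pixels']];Q=Q[np.isfinite(Q[:,2])]
    c=Q.mean(0)
    # the plate's top: robust plane of upper points
    k=np.ones(len(Q),bool)
    for _ in range(15):
        A=np.c_[Q[k,:2],np.ones(k.sum())];w=np.linalg.lstsq(A,Q[k,2],rcond=None)[0];r=Q[:,2]-np.c_[Q[:,:2],np.ones(len(Q))]@w;k=r>np.percentile(r[k],20) if _<6 else abs(r)<2
    print('slope rad',np.arctan(np.hypot(*w[:2])),k.sum())
E
```

```text
22.25 [ 470.76420199 -265.05081476  162.9695147 ] [ 1.22211277 -0.05789417  0.4236045 ]
plate [([466.6, -181.9, 29.7], 0.79)]
tray_mouth []
tray_seat []
tray_back [([465.0, -220.0, 14.3], 0.7)]
plate_front [([467.5, -221.0, 9.3], 0.79)]
lever_pad [([480.7, -334.6, 21.1], 0.59)]
slope rad 0.4481918074231502 6996
```

View pics/w7.png

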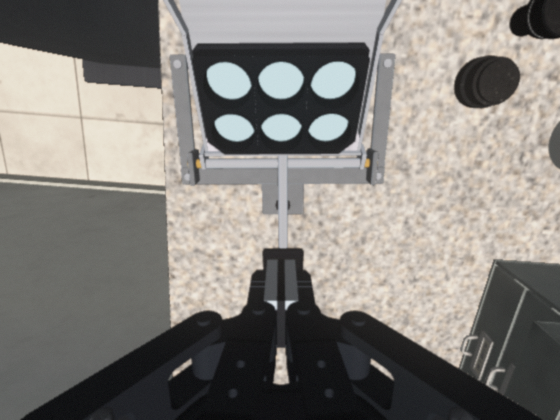

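The tray is tipped: the plate slope is 0.448 rad, the plate at (280,98) still sits against the back wall, and the robot is clear.

```bash
python3 -c "
from bench import job
print(job.hand_in())"
```

```text
the job is handed in; nothing more can be done
None
```

The plate is home against the tray's back wall with its cut corners leading. The tray is tipped to its stop (plate slope measured at 0.448 rad), the robot is clear, and the job was handed in at about 22 s; no verdict came back.

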